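# Meter square nuts from a spouted cup into the two compartments of a parts drawer

### The arm

A 6-joint arm with a two-finger parallel gripper is mounted at the origin on the work surface. World frame = base frame: x ahead of the robot, y to its left, z up, the work surface at z = 0. Lengths are in m, angles in degrees, forces in N, time in s.
With the tool pointing down it reaches from about 0.275 to 0.775 m from the base axis. Payload 14.6 kg.
Tool frame: the origin (TCP) lies at the very end of the fingers, on their centre line; the grasp point (between the pads) lies 19 mm behind it; z points along the fingers, y is the line along which they close (so a half turn about z gives the same grasp; the last joint's range is limited). The gripper opens to 85 mm and grips with 20 to 120 N. Pads are 22 mm wide; open, the fingers measure 114 mm over their backs; the gripper's body (76 mm by 85 mm) begins 54 mm behind the grasp point. The pads swing forward as they close: fully open they stand 13 mm farther back than shut.
Start: joints at [61.805, 15.075, -2.767, 72.158, 0, 81.102], TCP at [0.174, 0.496, 0.231] pointing down, gripper open.
Joint ranges: [-151.79, 151.79], [-50.71, 97.33], [-67.44, 78.34], [-121.81, 120.89], [-77.56, 73.72], [-180, 180]. Speed limits (degrees/s): [108.29, 108.29, 147.25, 159.86, 180, 180].

### API

Orientations are given as [roll, pitch, yaw] about the fixed x, y, z axes, in that order (R = Rz(yaw) Ry(pitch) Rx(roll)).
In Python, from bench import arm, claw, kinematics, telemetry, imaging, job gives the robot as it stands. Calls block until the motion is done:
- arm.reach(position, orientation): joint-space move of the TCP to a pose.
- arm.move_linear(position, frame=None, rate=0.15): straight line of the TCP; frame=None keeps the orientation; rate is the mean speed in m/s.
- arm.goto_joints(angles): joint-space move.
- claw.move_gripper(opening, squeeze=None): finger opening in m; squeeze is the grip in N (None keeps the last); returns when the fingers have stopped.
- arm.hold(seconds).
- kinematics.solve_ik(position, orientation): joint angles nearest the present ones, or None.
- telemetry.get_state(): the state.
- imaging.camera(name): name is "scene" or "top" or "wrist"; returns (picture, depth): 384x512x3 uint8, red, green, blue; 384x512 float32, m along the optical axis (not along the pixel's ray), 0 where there is no reading.
- imaging.calibration(name): a dict with "K" (3x3 intrinsics, pixels), "R" (3x3) and "t" (3): a world point X has camera coordinates R X + t. Camera axes: x right, y down, z forward; pixel columns grow to the right and rows downward; lengths in m; the calibration is good to about 2 mm. A picture is of the moment at which its call begins: read the wrist's pose just before it. calibration takes no time and is no camera call; for the wrist camera it gives the pose at the moment of the call.
A pose or a line that the arm cannot do raises arm.IKError and nothing moves.
- job.hand_in(): hands the job in; it is judged then, once.
The state is a dict: "clock": time; "q": joint angles; "qvel": joint speeds; "effort": joint torques, N m; "tcp_pos": TCP position; "tool_rot": TCP orientation; "ft_force": force on the tool from outside, world axes, zero at the start; "moment": the same for the moment, N m; "opening": finger opening in m; "finger_force": force on a finger pad.
Only numpy, scipy, OpenCV 4.12 (cv2) and the standard library are available. Lean on these libraries where they do the work, as an engineer would, in place of code of your own. Each camera call takes 0.05 s, during which the arm holds its last target. There are 200 camera calls.

### The job

Restock the parts drawer: pull it right out to its stop and put the stray square nuts lying on the bench straight into it, in either compartment. Then tip the spouted cup slowly over one compartment until the first few nuts slide out, hold it tilted there a moment with the others still aboard, and tip those into the other compartment, so that each compartment gets at least two of the cup's nuts and no nut is left elsewhere. Finally stand the empty cup upright in the middle of its rubber mat, push the drawer fully shut, and leave the other things on the bench where they are.

Things in the scene. Friction and masses are not known exactly. Their poses are not given: they have to be found in the camera images.
- drawer (a joint): how far the one drawer of the low grey parts cabinet is pulled out, m: 0 shut, 0.140 at its stop; it slides towards the robot along the cabinet's -x, needs about 2 N plus 5 N per m/s, and stays where it is left. The cabinet is fixed to the bench, 200 deep x 240 wide x 110 mm high, turned at most 0.12 rad; its flat top overhangs the shut drawer
- handle (a point): middle of the drawer's handle, a straight horizontal aluminium bar 110 mm long and 11 mm thick along the drawer's y, its middle 35 mm in front of the drawer's front, 81 mm above the bench (29 mm below the cabinet's top); x points into the cabinet, y left, z up; moves with the drawer
- drawer_mid (a point): middle of the drawer's inner floor, 22 mm above the bench, at the foot of the lengthwise divider (58 mm high, 4 mm thick) between its left (+y) and right (-y) compartments, each 154 mm long (x) x 97 mm wide, middles at y = +50.5 and -50.5 mm, walls 64 mm high; x points into the cabinet, y left, z up; moves with the drawer. At the stop all but the rear 20 mm is clear of the cabinet
- cup_mid (a point): half-way up (30 mm) the middle of the body of the loose aluminium cup, 160 g empty: square, 60 (x) x 62 mm over its two flat parallel upright side walls (y, gripped there), 60 mm high, walls 2 mm, floor 3 mm, open above and, at -x, to a spout as wide as the body and 25 mm deep whose floor rises at 27 degrees to the lip; z up
- cup_lip (a point): middle of the spout's lip, 74.5 mm from the cup's middle along its -x and 25.5 mm above its underside; same axes. The nuts are lightly oiled and slide on the cup at a slope of 7 to 10 degrees: with the lip tipped down the first come over it at about 27 to 38 degrees of tilt, usually by twos with a degree or more between, and the cup empties by about 43 degrees
- mat: fixed black rubber mat 140 x 140 x 4 mm on which the cup starts; origin under its middle
- c1_mid (a point): middle of a loose steel square nut, 20 x 20 x 10 mm (z through its bore), 20 g, that starts in the cup; c1 to c5 and one to three of c6 to c8 are present, None if absent
- c2_mid (a point): another nut that starts in the cup; same size and axes as c1_mid
- c3_mid (a point): another nut that starts in the cup; same size and axes as c1_mid
- c4_mid (a point): another nut that starts in the cup; same size and axes as c1_mid
- c5_mid (a point): another nut that starts in the cup; same size and axes as c1_mid
- c6_mid (a point): another nut that starts in the cup; same size and axes as c1_mid
- c7_mid (a point): another nut that starts in the cup; same size and axes as c1_mid
- c8_mid (a point): another nut that starts in the cup; same size and axes as c1_mid
- s1_mid (a point): a stray nut that starts flat on the bench; same size and axes as c1_mid; two to four of s1 to s4 are present, None if absent
- s2_mid (a point): a stray nut that starts flat on the bench; same size and axes as c1_mid; two to four of s1 to s4 are present, None if absent
- s3_mid (a point): a stray nut that starts flat on the bench; same size and axes as c1_mid; two to four of s1 to s4 are present, None if absent
- s4_mid (a point): a stray nut that starts flat on the bench; same size and axes as c1_mid; two to four of s1 to s4 are present, None if absent
- tin: bystander, loose: green tin 72 mm across, 54 mm high; origin under its middle
- plate: bystander, loose: dark slotted steel plate 120 x 80 x 8 mm; origin under its middle
- driver: bystander, loose: a screwdriver lying flat; origin at its underside
Not all that is in view belongs to the job. What is shaped like the part that bears cup_mid but orange is not meant.

How it is judged (in metres and radians):
On the way, in this order (a step that is already met when the one before it is completed fails the run):
1. the drawer is pulled out to its stop (value of joint drawer above 0.134 m), for 0.2 s.
2. the cup is held tilted over the open drawer with at least one of its nuts out and at least two still aboard, those out being all in one half of the drawer (value of joint drawer above 0.11 m and angle between cup_mid's own z axis and vertical above 0.25 rad and height (world z) of cup_mid above 0.11 m and height (world z) of any of c1_mid, c2_mid, c3_mid, c4_mid, c5_mid, c6_mid, c7_mid, c8_mid below 0.08 m and distance between any of c2_mid, c3_mid, c4_mid, c5_mid, c6_mid, c7_mid, c8_mid and cup_mid below 0.085 m and distance between any of c1_mid, c3_mid, c4_mid, c5_mid, c6_mid, c7_mid, c8_mid and cup_mid below 0.085 m and distance between any of c1_mid, c2_mid, c4_mid, c5_mid, c6_mid, c7_mid, c8_mid and cup_mid below 0.085 m and distance between any of c1_mid, c2_mid, c3_mid, c5_mid, c6_mid, c7_mid, c8_mid and cup_mid below 0.085 m and distance between any of c1_mid, c2_mid, c3_mid, c4_mid, c6_mid, c7_mid, c8_mid and cup_mid below 0.085 m and distance between any of c1_mid, c2_mid, c3_mid, c4_mid, c5_mid, c7_mid, c8_mid and cup_mid below 0.085 m and distance between any of c1_mid, c2_mid, c3_mid, c4_mid, c5_mid, c6_mid, c8_mid and cup_mid below 0.085 m and distance between any of c1_mid, c2_mid, c3_mid, c4_mid, c5_mid, c6_mid, c7_mid and cup_mid below 0.085 m and (((distance between c1_mid and cup_mid below 0.085 m or y of c1_mid in the frame of drawer_mid below 0 m) and (distance between c2_mid and cup_mid below 0.085 m or y of c2_mid in the frame of drawer_mid below 0 m) and (distance between c3_mid and cup_mid below 0.085 m or y of c3_mid in the frame of drawer_mid below 0 m) and (distance between c4_mid and cup_mid below 0.085 m or y of c4_mid in the frame of drawer_mid below 0 m) and (distance between c5_mid and cup_mid below 0.085 m or y of c5_mid in the frame of drawer_mid below 0 m) and (distance between c6_mid and cup_mid below 0.085 m or y of c6_mid in the frame of drawer_mid below 0 m) and (distance between c7_mid and cup_mid below 0.085 m or y of c7_mid in the frame of drawer_mid below 0 m) and (distance between c8_mid and cup_mid below 0.085 m or y of c8_mid in the frame of drawer_mid below 0 m)) or ((distance between c1_mid and cup_mid below 0.085 m or y of c1_mid in the frame of drawer_mid above 0 m) and (distance between c2_mid and cup_mid below 0.085 m or y of c2_mid in the frame of drawer_mid above 0 m) and (distance between c3_mid and cup_mid below 0.085 m or y of c3_mid in the frame of drawer_mid above 0 m) and (distance between c4_mid and cup_mid below 0.085 m or y of c4_mid in the frame of drawer_mid above 0 m) and (distance between c5_mid and cup_mid below 0.085 m or y of c5_mid in the frame of drawer_mid above 0 m) and (distance between c6_mid and cup_mid below 0.085 m or y of c6_mid in the frame of drawer_mid above 0 m) and (distance between c7_mid and cup_mid below 0.085 m or y of c7_mid in the frame of drawer_mid above 0 m) and (distance between c8_mid and cup_mid below 0.085 m or y of c8_mid in the frame of drawer_mid above 0 m)))), for 0.4 s.
3. at least two of the cup's nuts in each compartment, and every nut in the drawer (x of c1_mid in the frame of drawer_mid between -0.079 and 0.079 m and y of c1_mid in the frame of drawer_mid between -0.101 and 0.101 m and z of each of c1_mid, c2_mid, c3_mid, c4_mid, c5_mid, c6_mid, c7_mid, c8_mid, s1_mid, s2_mid, s3_mid, s4_mid in the frame of drawer_mid below 0.066 m and x of c2_mid in the frame of drawer_mid between -0.079 and 0.079 m and y of c2_mid in the frame of drawer_mid between -0.101 and 0.101 m and x of c3_mid in the frame of drawer_mid between -0.079 and 0.079 m and y of c3_mid in the frame of drawer_mid between -0.101 and 0.101 m and x of c4_mid in the frame of drawer_mid between -0.079 and 0.079 m and y of c4_mid in the frame of drawer_mid between -0.101 and 0.101 m and x of c5_mid in the frame of drawer_mid between -0.079 and 0.079 m and y of c5_mid in the frame of drawer_mid between -0.101 and 0.101 m and x of c6_mid in the frame of drawer_mid between -0.079 and 0.079 m and y of c6_mid in the frame of drawer_mid between -0.101 and 0.101 m and x of c7_mid in the frame of drawer_mid between -0.079 and 0.079 m and y of c7_mid in the frame of drawer_mid between -0.101 and 0.101 m and x of c8_mid in the frame of drawer_mid between -0.079 and 0.079 m and y of c8_mid in the frame of drawer_mid between -0.101 and 0.101 m and x of s1_mid in the frame of drawer_mid between -0.079 and 0.079 m and y of s1_mid in the frame of drawer_mid between -0.101 and 0.101 m and x of s2_mid in the frame of drawer_mid between -0.079 and 0.079 m and y of s2_mid in the frame of drawer_mid between -0.101 and 0.101 m and x of s3_mid in the frame of drawer_mid between -0.079 and 0.079 m and y of s3_mid in the frame of drawer_mid between -0.101 and 0.101 m and x of s4_mid in the frame of drawer_mid between -0.079 and 0.079 m and y of s4_mid in the frame of drawer_mid between -0.101 and 0.101 m and y of any of c2_mid, c3_mid, c4_mid, c5_mid, c6_mid, c7_mid, c8_mid in the frame of drawer_mid above 0 m and y of any of c1_mid, c3_mid, c4_mid, c5_mid, c6_mid, c7_mid, c8_mid in the frame of drawer_mid above 0 m and y of any of c1_mid, c2_mid, c4_mid, c5_mid, c6_mid, c7_mid, c8_mid in the frame of drawer_mid above 0 m and y of any of c1_mid, c2_mid, c3_mid, c5_mid, c6_mid, c7_mid, c8_mid in the frame of drawer_mid above 0 m and y of any of c1_mid, c2_mid, c3_mid, c4_mid, c6_mid, c7_mid, c8_mid in the frame of drawer_mid above 0 m and y of any of c1_mid, c2_mid, c3_mid, c4_mid, c5_mid, c7_mid, c8_mid in the frame of drawer_mid above 0 m and y of any of c1_mid, c2_mid, c3_mid, c4_mid, c5_mid, c6_mid, c8_mid in the frame of drawer_mid above 0 m and y of any of c1_mid, c2_mid, c3_mid, c4_mid, c5_mid, c6_mid, c7_mid in the frame of drawer_mid above 0 m and y of any of c2_mid, c3_mid, c4_mid, c5_mid, c6_mid, c7_mid, c8_mid in the frame of drawer_mid below 0 m and y of any of c1_mid, c3_mid, c4_mid, c5_mid, c6_mid, c7_mid, c8_mid in the frame of drawer_mid below 0 m and y of any of c1_mid, c2_mid, c4_mid, c5_mid, c6_mid, c7_mid, c8_mid in the frame of drawer_mid below 0 m and y of any of c1_mid, c2_mid, c3_mid, c5_mid, c6_mid, c7_mid, c8_mid in the frame of drawer_mid below 0 m and y of any of c1_mid, c2_mid, c3_mid, c4_mid, c6_mid, c7_mid, c8_mid in the frame of drawer_mid below 0 m and y of any of c1_mid, c2_mid, c3_mid, c4_mid, c5_mid, c7_mid, c8_mid in the frame of drawer_mid below 0 m and y of any of c1_mid, c2_mid, c3_mid, c4_mid, c5_mid, c6_mid, c8_mid in the frame of drawer_mid below 0 m and y of any of c1_mid, c2_mid, c3_mid, c4_mid, c5_mid, c6_mid, c7_mid in the frame of drawer_mid below 0 m), for 0.2 s.
At the end, for the whole second after the job is handed in: the drawer is shut to within 6 mm, every nut present lies in one of its compartments with at least two of the cup's nuts in each, and the cup stands upright on the mat (on the mat's surface, tilt under 0.1 rad), its middle within 40 mm of the mat's middle (all of step 3 and value of joint drawer below 0.006 m and horizontal distance between cup_mid and mat below 0.04 m and angle between cup_mid's own z axis and vertical below 0.1 rad and height (world z) of cup_mid between 0.028 and 0.04 m); the robot touches nothing.
It fails at once if the tin, the plate or the screwdriver is shifted by more than 30 mm (distance of any of tin, plate, driver from where it was at the start of the episode above 0.03 m).
Of c6, c7, c8 only 1 to 3 are there at a start; the rules pass over those that are not, and their reading is None.
Of s1, s2, s3, s4 only 2 to 4 are there at a start; the rules pass over those that are not, and their reading is None.
At some moment in a run one of s1, s2, s3, s4 may be knocked a few centimetres aside while the robot is not near it.
It also fails if it takes over 208 s, if anything falls off the work surface, if the arm or the gripper's body presses on something with over 40 N, if the wrist force passes 120 N, or if a joint passes its speed limit or range.

## Working session

There is one attempt and no reset: what is moved stays moved. The work goes in short steps, each a Python script; the robot and the scene stay as the last script left them, time stands still between calls to the robot, and variables do not carry over. Pictures are saved under pics/ and viewed, at most 14 in all, crops included, and the job is handed in when it is done.

```bash
mkdir -p pics; ls
cat > h.py <<'E'
import numpy as np, cv2
from bench import arm, claw, kinematics, telemetry, imaging, job
def snap(name,fn,scale=1.5):
    cal=imaging.calibration(name); im,d=imaging.camera(name)
    np.savez(fn,im=im,d=d,**{k:np.array(cal[k]) for k in('K','R','t')})
    cv2.imwrite(f'pics/{fn}.png',cv2.resize(im[:,:,::-1],None,fx=scale,fy=scale,interpolation=cv2.INTER_CUBIC))
    return load(fn)
def load(fn): return dict(np.load(fn+'.npz'))
def px(s,u,v,z=None):
    """world point at pixel (u,v): on plane z if given, else by depth"""
    K,R,t=s['K'],s['R'],s['t']; r=np.linalg.inv(K)@[u,v,1]
    if z is None: return R.T@(r*s['d'][int(round(v)),int(round(u))]-t)
    c=-R.T@t; w=R.T@r; return c+w*(z-c[2])/w[2]
def cloud(s):
    v,u=np.mgrid[:384,:512]; r=np.stack([u,v,np.ones_like(u)],-1)@np.linalg.inv(s['K']).T
    return (r*s['d'][...,None]-s['t'])@s['R']
def st(*k):
    s=telemetry.get_state(); print({a:np.round(s[a],3) for a in k or('clock','tcp_pos','tool_rot','opening','finger_force','ft_force')}); return s
E
python3 - <<'E'
from h import *
a=snap('top','top0'); b=snap('scene','scene0'); st()
for s in(a,b): print(s['K'].round(1).tolist(),(-s['R'].T@s['t']).round(3))
E
```

```text
pics
{'clock': np.float64(0.1), 'tcp_pos': array([0.173, 0.495, 0.231]), 'tool_rot': array([-1.79950e+02, -8.00000e-03,  1.60704e+02]), 'opening': np.float64(0.086), 'finger_force': np.float64(0.0), 'ft_force': array([ 0.669, -0.186, -0.596])}
[[349.5, 0.0, 251.6], [0.0, 349.5, 196.0], [0.0, 0.0, 1.0]] [0.363 0.023 1.128]
[[348.2, 0.0, 253.8], [0.0, 348.2, 183.7], [0.0, 0.0, 1.0]] [ 1.111 -0.522  1.024]
```

View pics/top0.png

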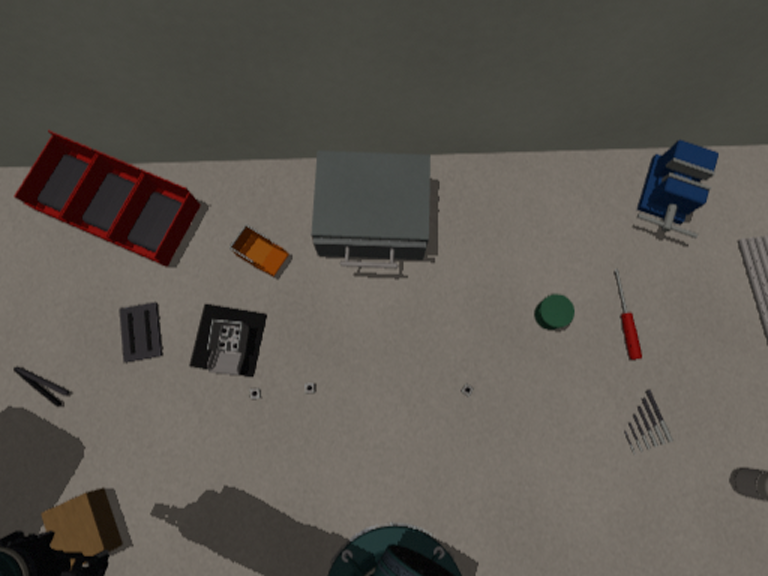

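View pics/scene0.png

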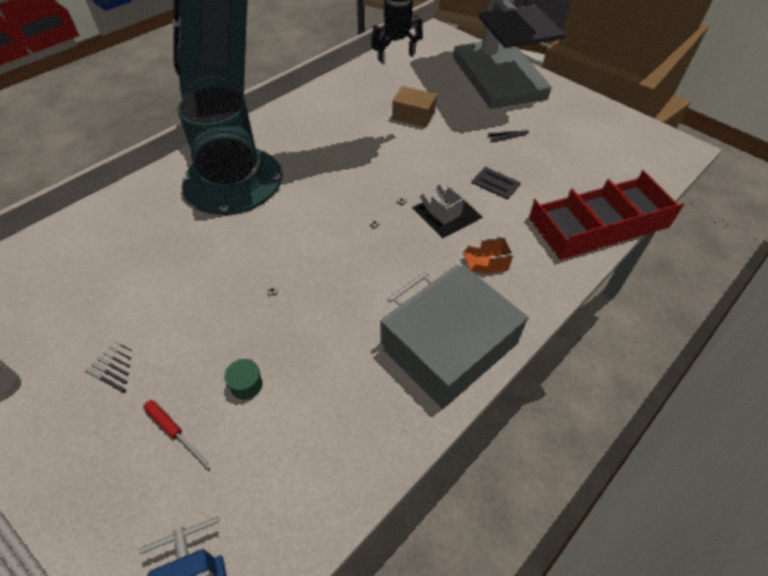

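Top view: cabinet top (313–432,152–240), handle (375,265), mat centre about (228,341) with the cup's spout facing down-image (−x), strays at (255,393), (310,387) and (467,389), orange decoy at (262,252), plate (141,332), tin (555,312), driver (628,320). Scene view: the same three strays. Next I'll measure these by code and enlarge the cup region.

Run:
```python
from h import *
s=load('top0'); P=cloud(s); g=s['im'].astype(int)
# cabinet top
m=(abs(P[...,2]-.11)<.006)&(P[...,0]>.4)&(abs(P[...,1]-.06)<.25)
mm=cv2.morphologyEx(m.astype('uint8'),cv2.MORPH_OPEN,np.ones((5,5)))
r=cv2.minAreaRect(P[mm>0][:,:2].astype('float32')); print('cab',r)
# mat: dark px, low
def blob(name,m,z):
    n,l,stt,c=cv2.connectedComponentsWithStats(m.astype('uint8'))
    for i in range(1,n):
        if stt[i,4]>=4:
            q=np.argwhere(l==i); W=np.array([px(s,u,v,z)[:2] for v,u in q],'float32')
            print(name,stt[i,4],c[i].round(1),W.mean(0).round(3),[np.round(x,3) for x in cv2.minAreaRect(W)])
roi=np.zeros(m.shape,bool); roi[195:260,120:185]=1
blob('mat',roi&(g.max(2)<40),.004)
sat=g.max(2)-g.min(2)
blob('tin',(g[...,1]-g[...,0]>30)&(P[...,0]>.2),.054)
for u,v in((255/1.5,393/1.5),(310/1.5,387/1.5),(467/1.5,389/1.5)):print('s',px(s,u,v,.01).round(3))
for u,v in((343/1.5,263/1.5),(405/1.5,266/1.5)):print('h',px(s,u,v,.087).round(3), px(s,u,v).round(3))
c=s['im'][195:275,120:330,::-1]; cv2.imwrite('pics/crop0.png',cv2.resize(c,None,fx=3.8,fy=3.8,interpolation=cv2.INTER_CUBIC))
```

```text
cab ((0.8042260408401489, 0.018792033195495605), (0.24069656431674957, 0.19008919596672058), 85.57255554199219)
mat 1152 [153.  224.3] [0.532 0.333] [array([0.526, 0.336]), array([0.138, 0.136]), np.float64(78.493)]
mat 7 [148.7 220. ] [0.546 0.348] [array([0.546, 0.347]), array([0.007, 0.006]), np.float64(1.805)]
mat 7 [147.3 229.4] [0.516 0.351] [array([0.515, 0.351]), array([0.01 , 0.003]), np.float64(88.113)]
mat 5 [156.6 230.2] [0.512 0.321] [array([0.513, 0.322]), array([0.006, 0.003]), np.float64(1.484)]
tin 331 [371.2 206.8] [ 0.557 -0.361] [array([ 0.558, -0.362]), array([0.066, 0.061]), np.float64(88.119)]
s [0.41  0.275 0.01 ]
s [0.418 0.16  0.01 ]
s [ 0.403 -0.17   0.01 ]
h [0.664 0.081 0.087] [0.665 0.081 0.083]
h [ 0.654 -0.046  0.087] [ 0.678 -0.052 -0.001]
```

View pics/crop0.png

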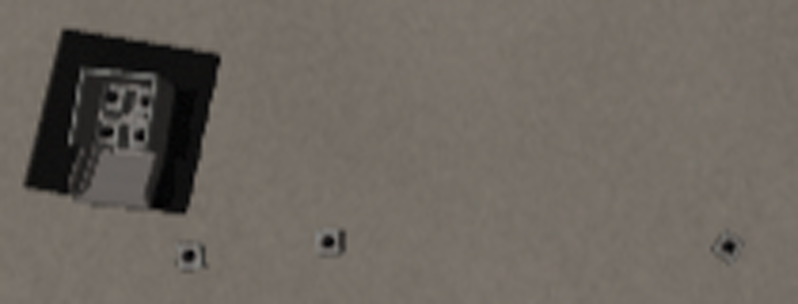

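Crop: the cup is on the mat with 4 nuts visible in its top layer, turned only slightly; the three strays are at crop (190,257), (330,242) and (728,247). Going above the handle for a close look.

Run:
```python
from h import *
for y in(85.6,-94.4): print(np.round(kinematics.solve_ik([.655,.03,.22],[180,0,y]),1))
arm.reach([.62,.03,.25],[180,0,85.6])
s=snap('wrist','w1'); st('clock','tcp_pos'); print((-s['R'].T@s['t']).round(3), s['R'].round(2).tolist())
```

```text
[-4.5 28.6 16.9 78.3  0.  89.9]
[ -4.5  28.6  16.9  78.3   0.  -90.1]
{'clock': np.float64(2.45), 'tcp_pos': array([0.62 , 0.031, 0.25 ])}
[0.624 0.116 0.391] [[1.0, -0.08, 0.0], [-0.07, -0.94, 0.33], [-0.02, -0.32, -0.95]]
```

View pics/w1.png

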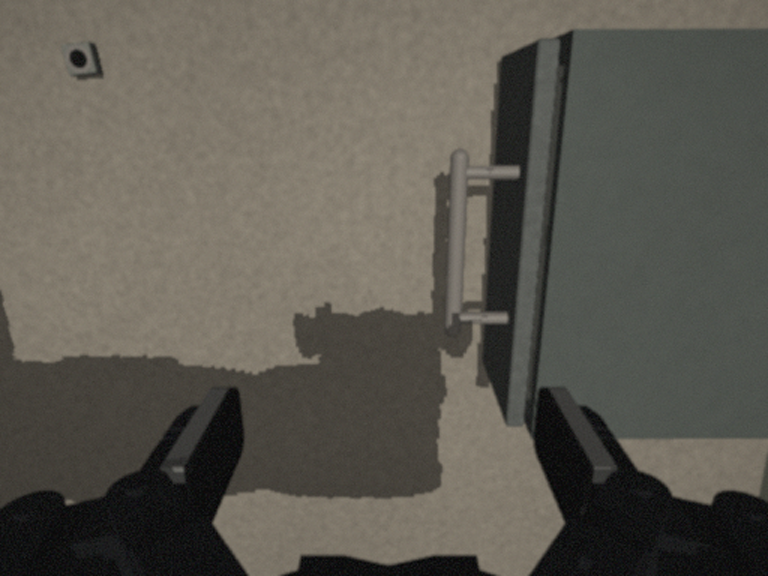

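Wrist view: handle bar from (460,155) to about (454,328), drawer front and top overhang edge just to its right; the third stray nut is at (80,58).

Run:
```python
from h import *
s=load('w1'); f=lambda u,v,z=None:px(s,u/1.5,v/1.5,z).round(4)
for p in((460,160),(457,240),(455,315)): print(f(*p),f(*p,.0865))
print('edge overhang',f(574,35,.11),f(532,425,.11),f(700,200)); print('drawer top rim',f(541,45),f(507,420)); print('stray',f(80,58,.01),f(80,58))
```

```text
[0.6641 0.084  0.0846] [0.6638 0.0842 0.0865]
[0.6607 0.0365 0.0853] [0.6606 0.0368 0.0865]
[ 0.6578 -0.0129  0.0853] [ 0.6577 -0.0124  0.0865]
edge overhang [0.719  0.1428 0.11  ] [ 0.7017 -0.0821  0.11  ] [0.7922 0.0549 0.1082]
drawer top rim [0.7051 0.1403 0.1014] [ 0.6878 -0.0835  0.1007]
stray [0.4178 0.1636 0.01  ] [0.4169 0.1638 0.0083]
```

Run:
```python
from h import *
ya=np.radians(-4.2); ax=np.array([np.cos(ya),np.sin(ya),0])
claw.move_gripper(.030,40)
arm.reach([.6595,.032,.16],[180,0,85.8]); 
arm.move_linear([.6595,.032,.062],rate=.1); st('clock','tcp_pos','ft_force','opening')
claw.move_gripper(0,40); a=st('clock','tcp_pos','ft_force','opening','finger_force')
p0=np.array(a['tcp_pos']); np.save('p0.npy',p0)
arm.move_linear(p0-ax*.132,rate=.08); a=st('clock','tcp_pos','ft_force','opening')
for d in(.136,.139,.141,.143):
    arm.move_linear(p0-ax*d,rate=.05); a=st('tcp_pos','ft_force')
    if np.dot(a['ft_force'],ax)>15: break
arm.hold(.3)
s=snap('top','top1',1); a=st('clock','tcp_pos','ft_force','opening')
claw.move_gripper(.034); arm.move_linear(np.array(a['tcp_pos'])+[0,0,.14],rate=.2); s=snap('top','top2'); st('clock')
```

```text
{'clock': np.float64(4.633), 'tcp_pos': array([0.66 , 0.032, 0.063]), 'ft_force': array([ 0.358,  0.199, -0.124]), 'opening': np.float64(0.03)}
{'clock': np.float64(4.942), 'tcp_pos': array([0.66 , 0.032, 0.063]), 'ft_force': array([0.05 , 0.354, 7.33 ]), 'opening': np.float64(0.01), 'finger_force': np.float64(39.013)}
{'clock': np.float64(6.733), 'tcp_pos': array([0.528, 0.042, 0.063]), 'ft_force': array([-0.916, -2.461,  3.441]), 'opening': np.float64(0.009)}
{'tcp_pos': array([0.526, 0.042, 0.063]), 'ft_force': array([ 7.733, -1.557, -4.877])}
{'tcp_pos': array([0.525, 0.042, 0.063]), 'ft_force': array([ 24.653,  -2.212, -18.448])}
{'clock': np.float64(7.583), 'tcp_pos': array([0.525, 0.042, 0.063]), 'ft_force': array([ 24.711,  -2.415, -18.828]), 'opening': np.float64(0.01)}
{'clock': np.float64(8.842)}
```

View pics/top2.png

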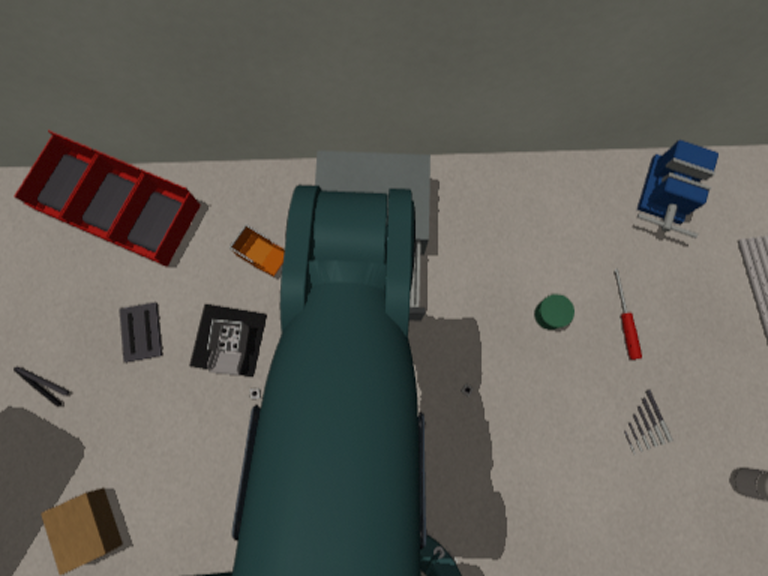

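The arm hides the drawer from the top camera, but all else is in place. I'll take a wrist look to check that the drawer is at its stop.

Run:
```python
from h import *
print(np.load('p0.npy'))
arm.reach([.56,.02,.30],[180,0,85.8]); s=snap('wrist','w2'); st('clock','tcp_pos')
```

```text
[0.65998027 0.03196844 0.06269419]
{'clock': np.float64(9.392), 'tcp_pos': array([0.56 , 0.02 , 0.299])}
```

View pics/w2.png

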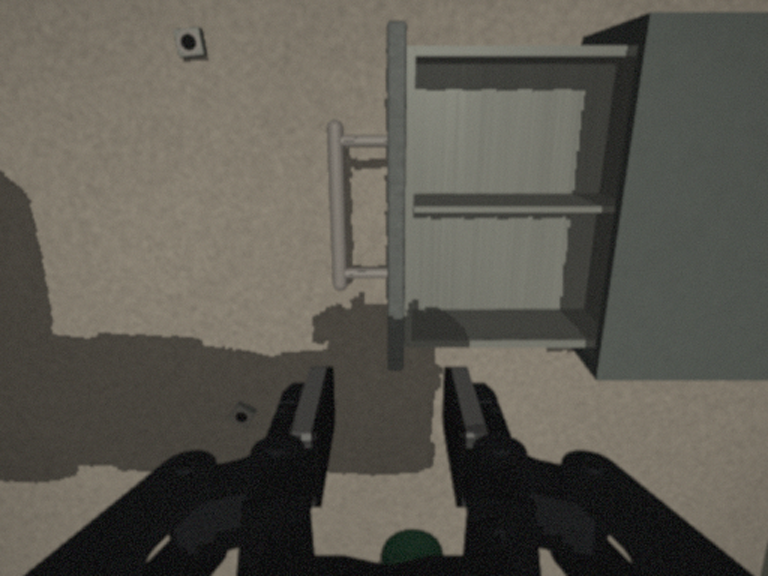

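Wrist view: drawer open, handle (335,125)–(340,288), front panel top at x≈397, divider from (413,208) to (610,208); both compartments visible and empty. Strays at (188,42) and (240,415).

Run:
```python
from h import *
s=load('w2'); f=lambda u,v,z=None:px(s,u/1.5,v/1.5,z).round(4)
for p in((335,130),(337,205),(340,283)): print('h',f(*p),f(*p,.0865))
for p in((418,205),(600,208)): print('div',f(*p),f(*p,.080))
for p in((397,30),(397,300)): print('front',f(*p))
for p in((500,150),(500,260)): print('floor',f(*p))
for p in((425,50),(620,51),(425,341),(590,343)): print('side',f(*p))
print('cab edge',f(650,20,.11),f(600,370,.11))
for p in((188,42),(240,415)): print('s',f(*p,.01),f(*p))
```

```text
h [0.5286 0.0935 0.086 ] [0.5286 0.0935 0.0865]
h [0.5245 0.0437 0.0847] [0.5247 0.044  0.0865]
h [ 0.5205 -0.0136  0.0839] [ 0.5208 -0.0127  0.0865]
div [0.581  0.0377 0.0742] [0.5808 0.0387 0.08  ]
div [0.7088 0.027  0.0793] [0.7086 0.0272 0.08  ]
front [0.5731 0.1481 0.1014]
front [ 0.5614 -0.0234  0.1014]
floor [0.6504 0.0668 0.0212]
floor [ 0.6499 -0.0235  0.0224]
side [0.5903 0.1374 0.0859]
side [0.7133 0.1278 0.0848]
side [ 0.5803 -0.0652  0.0829]
side [ 0.7054 -0.0754  0.0845]
cab edge [0.7188 0.1414 0.11  ] [ 0.7036 -0.0846  0.11  ]
s [0.416  0.1633 0.01  ] [0.4152 0.1636 0.0077]
s [ 0.4005 -0.1655  0.01  ] [ 0.4002 -0.166   0.0092]
```

```bash
cat >> h.py <<'E'
def find(fn,est,rad=.06):
    s=snap('wrist',fn); P=cloud(s); g0=np.median(P[...,2][(np.hypot(P[...,0]-est[0],P[...,1]-est[1])<.05)])
    m=(P[...,2]-g0>.005)&(P[...,2]-g0<.016)&(np.hypot(P[...,0]-est[0],P[...,1]-est[1])<rad)
    n,l,S,c=cv2.connectedComponentsWithStats(m.astype('uint8'),connectivity=8); out=[]
    for i in range(1,n):
        W=P[l==i][:,:2].astype('float32'); r=cv2.minAreaRect(W)
        if S[i,4]>30: out.append((r[0],r[1],r[2],S[i,4]))
    print(fn,'floor',g0.round(4),[np.round(np.hstack(o),4) for o in out]); return out
def pick(fn,est,y0=0,dst=(.63,-.02),off=.0):
    arm.reach([est[0]-off,est[1],.15],[180,0,y0])
    o=find(fn,est); o=[r for r in o if .014<min(r[1]) and max(r[1])<.028]
    if not o: print('none'); return False
    r=min(o,key=lambda r:np.hypot(r[0][0]-est[0],r[0][1]-est[1])); a=r[2]
    yaw=min((a+90*k for k in range(-4,5)),key=lambda y:abs(y-y0)); print('yaw',yaw)
    x,y=r[0]; claw.move_gripper(.045,30)
    arm.reach([x,y,.06],[180,0,yaw]); arm.move_linear([x,y,.004],rate=.1)
    claw.move_gripper(0,30); arm.move_linear([x,y,.17],rate=.25)
    q=st('clock','opening','finger_force','tcp_pos')
    if not .015<q['opening']<.03: return False
    arm.reach([*dst,.17],[180,0,-4.4]); arm.move_linear([*dst,.065],rate=.2)
    claw.move_gripper(.035); arm.hold(.2); arm.move_linear([*dst,.17],rate=.25); st('clock'); return True
E
python3 - <<'E'
from h import *
print(pick('n3',(.4005,-.166)))
E
```

```text
n3 floor 0.2018 [array([ 4.07300e-01, -1.20400e-01,  2.04000e-02,  1.37000e-02,
        4.01361e+01,  1.75800e+03]), array([ 4.135e-01, -1.859e-01,  7.000e-03,  1.420e-02,  5.204e-01,
        5.770e+02]), array([ 4.1350e-01, -1.4360e-01,  6.9000e-03,  1.4200e-02,  2.7419e+00,
        5.7600e+02]), array([ 4.08900e-01, -2.09700e-01,  1.29000e-02,  1.88000e-02,
        4.45548e+01,  1.74400e+03]), array([ 3.91300e-01, -1.19900e-01,  1.35000e-02,  4.10000e-03,
        8.13551e+01,  3.87000e+02]), array([ 3.919e-01, -2.096e-01,  4.400e-03,  1.350e-02,  1.057e+01,
        3.490e+02])]
none
False
```

```bash
python3 - <<'E'
t=open('h.py').read()
t=t.replace("<.05)])","<.05)&(abs(P[...,2])<.03)])"); open('h.py','w').write(t)
E
python3 - <<'E'
from h import *
print(pick('n3',(.4005,-.166)))
E
```

```text
n3 floor -0.0012 [array([ 4.00200e-01, -1.68200e-01,  2.02000e-02,  2.03000e-02,
        5.36182e+01,  5.44000e+02])]
yaw -36.381813049316406
{'clock': np.float64(17.633), 'opening': np.float64(0.019), 'finger_force': np.float64(29.63), 'tcp_pos': array([ 0.4  , -0.168,  0.169])}
{'clock': np.float64(24.425)}
True
```

Run:
```python
from h import *
print(pick('n2',(.416,.1635),dst=(.62,.085)))
print(pick('n1',(.410,.275),dst=(.66,.085)))
```

```text
n2 floor -0.0012 [array([4.152e-01, 1.638e-01, 2.020e-02, 1.990e-02, 6.233e-01, 5.430e+02])]
yaw 0.6232572793960571
{'clock': np.float64(31.983), 'opening': np.float64(0.019), 'finger_force': np.float64(31.362), 'tcp_pos': array([0.415, 0.164, 0.169])}
{'clock': np.float64(34.617)}
True
n1 floor -0.0011 [array([4.0800e-01, 2.7900e-01, 1.9900e-02, 1.9900e-02, 3.5633e+00,
       5.3400e+02])]
yaw 3.5633058547973633
{'clock': np.float64(38.342), 'opening': np.float64(0.019), 'finger_force': np.float64(30.722), 'tcp_pos': array([0.408, 0.279, 0.169])}
{'clock': np.float64(41.3)}
True
```

Run:
```python
from h import *
claw.move_gripper(.085)
arm.reach([.46,.336,.25],[180,0,0]); s=snap('wrist','c1'); t=snap('top','top3'); st('clock')
a=cv2.imread('pics/c1.png'); b=t['im'][95:225,100:345,::-1]; b=cv2.resize(b,(500,265),interpolation=cv2.INTER_CUBIC)
a=cv2.resize(a,(500,375)); cv2.imwrite('pics/c1b.png',np.vstack([a,b])[:600])
cv2.imwrite('pics/c1b.png',cv2.resize(np.vstack([a,b]),None,fx=.93,fy=.93))
```

```text
{'clock': np.float64(43.2)}
```

View pics/c1b.png

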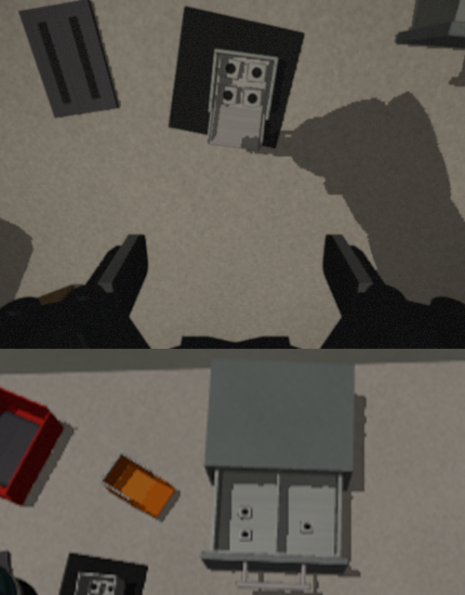

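All three strays are in the drawer (two left, one right). The wrist view shows the cup at about (243,98) of 465 px, with its spout towards the robot. Now I'll measure the cup's walls.

Run:
```python
from h import *
s=load('c1'); P=cloud(s)
n=(np.hypot(P[...,0]-.53,P[...,1]-.336)<.08)
m=n&(P[...,2]>.045)&(P[...,2]<.075); W=P[m]; print(m.sum(),W[:,2].min(),W[:,2].max(),np.percentile(W[:,2],[10,50,90]))
print('rim',cv2.minAreaRect(W[W[:,2]>.055][:,:2].astype('float32')))
for z0,z1 in((.008,.016),(.016,.024),(.024,.034),(.034,.045),(.055,.07)):
    q=P[n&(P[...,2]>z0)&(P[...,2]<z1)]; print(z0,len(q),q[:,:2].min(0).round(3),q[:,:2].max(0).round(3))
g=s['im'].max(2)<40; d=n&(abs(P[...,2]-.003)<.004)
rr=(P[...,0]>.43)&(P[...,0]<.63)&(abs(P[...,1]-.336)<.11)&(abs(P[...,2]-.003)<.008)&g
k=cv2.morphologyEx(rr.astype('uint8'),cv2.MORPH_OPEN,np.ones((5,5))); nn,l,S,c=cv2.connectedComponentsWithStats(k); i=1+S[1:,4].argmax()
print('mat',cv2.minAreaRect(P[l==i][:,:2].astype('float32')))
cr=s['im'][0:110,170:350,::-1]; cv2.imwrite('pics/c1c.png',cv2.resize(cr,None,fx=4.4,fy=4.4,interpolation=cv2.INTER_CUBIC))
```

```text
941 0.04500687241973867 0.06635637695765911 [0.05081822 0.06399852 0.0651865 ]
rim ((0.5235280990600586, 0.3294448256492615), (0.06366399675607681, 0.062488917261362076), 82.5664291381836)
0.008 981 [0.47  0.297] [0.555 0.364]
0.016 1022 [0.454 0.297] [0.555 0.367]
0.024 2078 [0.45  0.297] [0.555 0.367]
0.034 242 [0.455 0.297] [0.554 0.369]
0.055 812 [0.489 0.295] [0.558 0.364]
mat ((0.5240985751152039, 0.3384720981121063), (0.138337641954422, 0.13745833933353424), 78.40795135498047)
```

View pics/c1c.png

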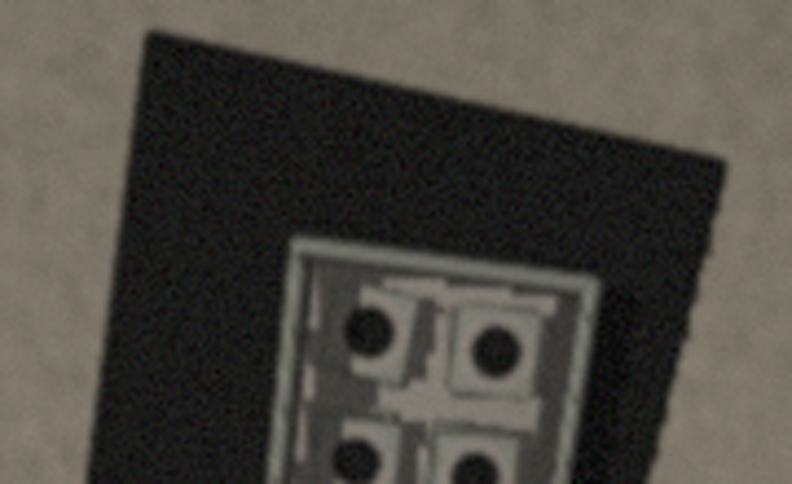

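The mat's centre is about (0.525, 0.337) and the cup's about (0.5235, 0.3295), yaw −7.4°, rim at 0.064 as it should be. Gripping it, lifting, and tilting to 20° above the left compartment.

```bash
cat >> h.py <<'E'
from scipy.spatial.transform import Rotation as Ro
DM=np.array([.652,.032,.022]); YA=-4.4
def pour_pose(side,th,lipx=.01,lipz=.125):
    lip=DM+Ro.from_euler('z',YA,degrees=True).apply([lipx,.0505*side,lipz-.022])
    Rc=Ro.from_euler('xyz',[0,-th,YA],degrees=True)
    return lip+Rc.apply([.0745,0,-.0095]),[180,-th,YA]
def ft(n=12):
    f=[]
    for _ in range(n): arm.hold(.02); s=telemetry.get_state(); f.append(np.r_[s['ft_force'],s['moment']])
    return np.mean(f,0),np.std(f,0)
E
python3 - <<'E'
from h import *
for sd in(1,-1):
    for th in(0,20,30,40,48): 
        p,o=pour_pose(sd,th); q=kinematics.solve_ik(p,o); print(sd,th,p.round(3),None if q is None else np.round(q,1))
arm.reach([.5235,.3295,.12],[180,0,-7.4]); arm.move_linear([.5235,.3295,.020],rate=.08)
print(ft()[0].round(2)); claw.move_gripper(.05,60); st('clock','opening','finger_force','ft_force','tcp_pos')
arm.move_linear([.5235,.3295,.20],rate=.1); print(*[x.round(3) for x in ft()]); st('clock','opening')
E
```

```text
1 0 [0.74  0.076 0.116] [  -0.4   39.8   21.8   72.     0.  -176. ]
1 20 [0.739 0.076 0.142] [   0.2   25.5   -5.    39.6   -1.6 -175.7]
1 30 [0.735 0.076 0.154] [   0.6   20.1  -17.3   22.8   -2.5 -175.7]
1 40 [0.729 0.077 0.166] [   1.    16.2  -29.1    4.9   -3.5 -175.9]
1 48 [0.723 0.077 0.174] [   1.4   14.6  -38.2  -10.7   -4.3 -176.1]
-1 0 [ 0.732 -0.025  0.116] [ -8.3  38.6  19.3  70.8   0.  176.1]
-1 20 [ 0.731 -0.025  0.142] [ -8.9  24.3  -7.   38.7   1.5 175.8]
-1 30 [ 0.727 -0.024  0.154] [ -9.3  18.8 -19.2  22.    2.4 175.8]
-1 40 [ 0.721 -0.024  0.166] [ -9.7  14.9 -31.    4.2   3.4 175.9]
-1 48 [ 0.715 -0.023  0.174] [-10.1  13.2 -40.3 -11.4   4.2 176.2]
[0.06 0.03 0.26 0.01 0.   0.03]
{'clock': np.float64(45.775), 'opening': np.float64(0.062), 'finger_force': np.float64(65.442), 'ft_force': array([-0.532, -0.753,  3.141]), 'tcp_pos': array([0.524, 0.33 , 0.02 ])}
[ 1.560e-01  1.530e-01 -3.541e+00  7.000e-03  9.000e-03 -1.000e-03] [0.476 0.303 0.454 0.029 0.027 0.031]
{'clock': np.float64(47.925), 'opening': np.float64(0.061)}
```

```bash
sed -i 's/def pour_pose(side,th,lipx=.01,lipz=.125):/def pour_pose(side,th,lipx=.01,lipz=.125):\n    YA=-8 if side>0 else -12/; s/apply(\[lipx,.0505\*side,lipz-.022\])/apply([lipx,.0505*side-(.002 if side>0 else .004),lipz-.022])/' h.py
sed -i "s/lip=DM+Ro.from_euler('z',YA/lip=DM+Ro.from_euler('z',-4.4/" h.py
python3 - <<'E'
from h import *
t0=telemetry.get_state()['clock']; F=np.array([telemetry.get_state()['ft_force'] for _ in range(50)]); print(F.std(0),F.mean(0),telemetry.get_state()['clock']-t0)
p,o=pour_pose(1,0,lipz=.20); arm.move_linear(p,o,rate=.15); st('q')
p,o=pour_pose(1,20,lipz=.125); arm.move_linear(p,o,rate=.08); st('q','clock')
p,o=pour_pose(1,25); arm.move_linear(p,o,rate=.03); arm.hold(.5); snap('wrist','p25'); print(ft(25)[0].round(3)); st('clock')
E
```

```text
[5.55111512e-17 2.77555756e-17 4.44089210e-16] [-0.43406631  0.22830265 -3.61187672] 0.0
{'q': array([-8.92000e-01,  3.88630e+01,  3.15370e+01,  8.26630e+01,
        4.00000e-03, -1.72926e+02])}
{'q': array([ 1.64000e-01,  2.54920e+01, -4.84500e+00,  3.98560e+01,
       -2.77300e+00, -1.72327e+02]), 'clock': np.float64(51.208)}
[-0.084 -0.057 -3.334  0.07   0.561 -0.007]
{'clock': np.float64(52.542)}
```

View pics/p25.png

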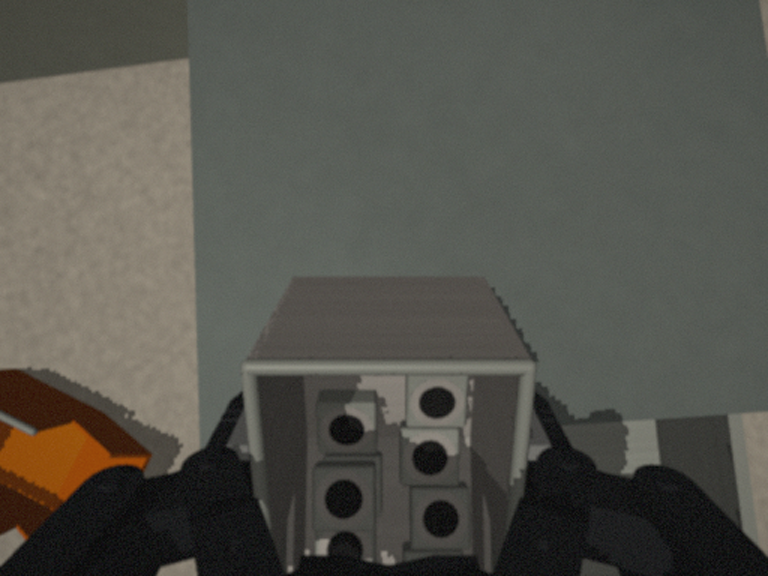

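Wrist view shows the cup's inside: about seven nuts in two columns, e.g. at (437,402), (430,457), (440,518), (346,430), (344,498), (345,545), still all aboard. Now I'll tilt in half-degree steps, watching the weight and the picture.

```bash
cat > pour.py <<'E'
from h import *
import sys
side,th0,th1,step=int(sys.argv[1]),*map(float,sys.argv[2:5])
roi=np.s_[248:372,165:352]
prev=imaging.camera('wrist')[0][roi].astype(float); base=ft(40)[0]; print('base',base.round(3)); hist=[base[2]]
th=th0
while th<th1-1e-6:
    th+=step; p,o=pour_pose(side,th); arm.move_linear(p,o,rate=.01)
    arm.hold(.15); im=imaging.camera('wrist')[0][roi].astype(float); d=np.abs(im-prev).mean(); prev=im
    f=ft(20)[0]; dz=f[2]-np.mean(hist[-3:]); print(round(th,2),'dF %.3f My %.3f diff %.2f'%(f[2]-base[2],f[4],d))
    if dz>.14:
        f2=ft(40)[0]; print('  check',(f2[2]-base[2]).round(3))
        if f2[2]-np.mean(hist[-3:])>.13: break
    hist.append(f[2])
snap('wrist',f'pp{side}_{int(th*10)}'); st('clock'); print('th',th)
E
python3 pour.py 1 25 31 0.75
```

```text
base [-1.200e-01 -8.900e-02 -3.417e+00  8.200e-02  5.750e-01  3.000e-03]
25.75 dF 0.382 My 0.578 diff 8.32
  check 0.383
{'clock': np.float64(54.758)}
th 25.75
```

Run:
```python
from h import *
arm.hold(.5); a=snap('scene','sc2'); im=cv2.imread('pics/pp1_257.png')
c=cv2.resize(a['im'][150:290,220:370,::-1],None,fx=2.6,fy=2.6,interpolation=cv2.INTER_CUBIC)
w=cv2.resize(im[340:,200:570],(400,255)); H=max(c.shape[0],255); o=np.zeros((H,400+c.shape[1],3),'uint8'); o[:255,:400]=w; o[:c.shape[0],400:]=c; cv2.imwrite('pics/v2.png',o)
print(ft(40)[0].round(3)); st('clock')
```

```text
[-8.500e-02  4.000e-02 -3.003e+00  8.500e-02  5.820e-01  2.000e-03]
{'clock': np.float64(55.975)}
```

View pics/v2.png

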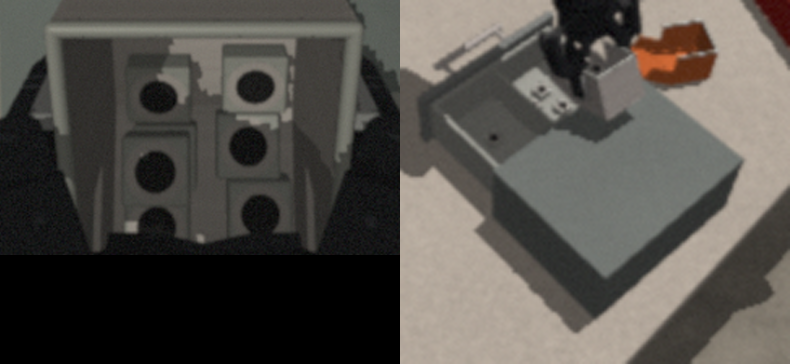

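Six nuts are still visible aboard and the weight fell by about 0.4 N (two nuts). I'll lift the cup out of the line of sight and check that they are in the left compartment.

Run:
```python
from h import *
p,o=pour_pose(1,18,lipz=.26,lipx=.03); arm.move_linear(p,o,rate=.1); a=snap('scene','sc3')
print(ft(40)[0].round(3)); st('clock')
c=cv2.resize(a['im'][150:260,225:345,::-1],None,fx=5,fy=5,interpolation=cv2.INTER_CUBIC); cv2.imwrite('pics/v3.png',c)
```

```text
[ 2.240e-01 -4.800e-02 -3.193e+00  6.400e-02  3.980e-01 -3.000e-03]
{'clock': np.float64(58.117)}
```

View pics/v3.png

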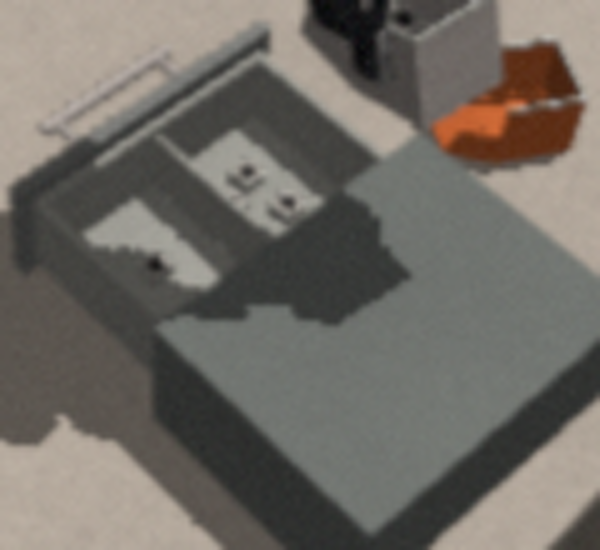

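No cup nuts have fallen yet: only the two strays are at (247,173) and (288,203), so the force reading drifts too much to trust. I'll count raised floor pixels in the scene camera's depth instead.

```bash
cat >> h.py <<'E'
def nutpix(s,side):
    P=cloud(s); Q=(P-DM)@Ro.from_euler('z',-4.4,degrees=True).as_matrix()
    m=(abs(Q[...,0])<.068)&(Q[...,1]*side>.012)&(Q[...,1]*side<.088)
    return int((m&(Q[...,2]>.006)&(Q[...,2]<.045)).sum()), int((m&(abs(Q[...,2])<.006)).sum())
def grab(name):
    cal=imaging.calibration(name); im,d=imaging.camera(name); return dict(im=im,d=d,**{k:np.array(cal[k]) for k in 'KRt'})
E
python3 - <<'E'
from h import *
for f in('scene0','sc2','sc3'):
    s=load(f); print(f,nutpix(s,1),nutpix(s,-1))
E
```

```text
scene0 (0, 0) (0, 0)
sc2 (67, 173) (31, 310)
sc3 (65, 218) (34, 308)
```

```bash
cat > pour.py <<'E'
from h import *
import sys
side,th0,th1,step=int(sys.argv[1]),*map(float,sys.argv[2:5])
p,o=pour_pose(side,th0); arm.move_linear(p,o,rate=.08); arm.hold(.2)
b=nutpix(grab('scene'),side); print('base',b); th=th0; L=[]
while th<th1-1e-6:
    th+=step; p,o=pour_pose(side,th); arm.move_linear(p,o,rate=.01)
    arm.hold(.25); n=nutpix(grab('scene'),side); L.append((round(th,2),*n))
    if n[0]-b[0]>14: break
print(L); arm.hold(.5); s=snap('scene',f'ps{side}_{int(th*10)}'); print(nutpix(s,1),nutpix(s,-1)); snap('wrist',f'pw{side}_{int(th*10)}'); st('clock')
E
python3 pour.py 1 25.5 33 0.5
```

```text
base (64, 177)
[(26.0, 73, 171), (26.5, 72, 169), (27.0, 70, 174), (27.5, 71, 171), (28.0, 67, 173), (28.5, 66, 177), (29.0, 67, 175), (29.5, 68, 173), (30.0, 70, 173), (30.5, 69, 172), (31.0, 71, 172), (31.5, 71, 171), (32.0, 69, 174), (32.5, 68, 176), (33.0, 85, 160)]
(106, 139) (32, 306)
{'clock': np.float64(68.958)}
```

Run:
```python
from h import *
a=load('ps1_330'); w=load('pw1_330'); print(nutpix(grab('scene'),1))
c=cv2.resize(a['im'][160:220,235:315,::-1],(560,420),interpolation=cv2.INTER_CUBIC); v=cv2.resize(w['im'][215:,150:370,::-1],(560,430))
cv2.imwrite('pics/v4.png',np.hstack([cv2.resize(c,(400,300)),cv2.resize(v,(400,300))])); st('clock')
```

```text
(89, 155)
{'clock': np.float64(69.008)}
```

View pics/v4.png

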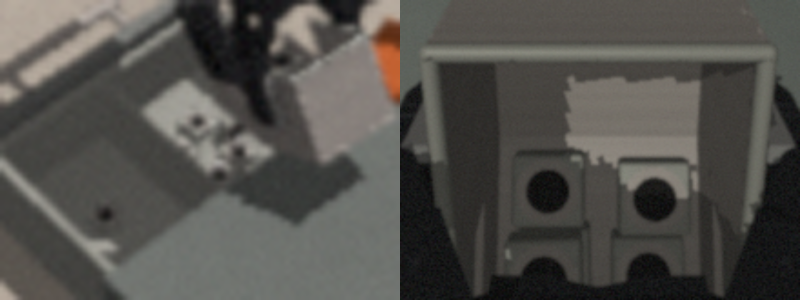

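The cup still shows four nuts at (547,190), (655,200), (545,280) and (645,280); something has landed by the strays at around (220,130–175). I'll level and lift the cup to count properly.

Run:
```python
from h import *
p,o=pour_pose(1,25,lipz=.16); arm.move_linear(p,o,rate=.06)
p,o=pour_pose(1,-8,lipz=.26,lipx=.03); arm.move_linear(p,o,rate=.1); arm.hold(.4); a=snap('scene','sc4'); w=snap('wrist','cw4'); print(nutpix(a,1),nutpix(a,-1))
c=cv2.resize(a['im'][165:215,240:300,::-1],(480,400),interpolation=cv2.INTER_CUBIC); v=cv2.resize(w['im'][190:,110:400,::-1],(480,400*1))
cv2.imwrite('pics/v5.png',cv2.resize(np.hstack([c,v]),(800,333)))
P=cloud(a); Q=(P-DM)@Ro.from_euler('z',-4.4,degrees=True).as_matrix()
m=(abs(Q[...,0])<.07)&(Q[...,1]>.012)&(Q[...,1]<.09); z=Q[...,2]*1000
ys,xs=np.where(m); sub=np.where(m,z,-1)[ys.min():ys.max()+1,xs.min():xs.max()+1].round().astype(int)
for r in sub: print(' '.join('%2s'%('.' if k==-1 else k) for k in r))
st('clock')
```

```text
Traceback (most recent call last):
bench.IKError: the arm cannot follow that straight line within its joint ranges
```

Run:
```python
from h import *
p,o=pour_pose(1,2,lipz=.25,lipx=-.05); arm.move_linear(p,o,rate=.1); arm.hold(.4); a=snap('scene','sc4'); w=snap('wrist','cw4'); print(nutpix(a,1),nutpix(a,-1))
c=cv2.resize(a['im'][165:215,240:300,::-1],(480,400),interpolation=cv2.INTER_CUBIC); v=cv2.resize(w['im'][190:,110:400,::-1],(480,400*1))
cv2.imwrite('pics/v5.png',cv2.resize(np.hstack([c,v]),(800,333)))
P=cloud(a); Q=(P-DM)@Ro.from_euler('z',-4.4,degrees=True).as_matrix()
m=(abs(Q[...,0])<.07)&(Q[...,1]>.012)&(Q[...,1]<.09); z=Q[...,2]*1000
ys,xs=np.where(m); sub=np.where(m,z,-1)[ys.min():ys.max()+1,xs.min():xs.max()+1].round().astype(int)
for r in sub: print(' '.join('%2s'%('.' if k==-1 else k) for k in r))
st('clock')
```

```text
(107, 185) (36, 310)
 .  .  .  .  .  .  .  .  .  .  .  .  .  .  .  .  .  .  .  .  .  .  .  .  .  .  .  .  .  .  .  .  .  .  .  .  .  .  .  .  .  .  . 690 689 689 688 688 688 687 687 686 685 684 684 683 683 682 682 681 680 680 678 679 678 676 677 675 674 676 676 675 674  .
 .  .  .  .  .  .  .  .  .  .  .  .  .  .  .  .  .  .  .  .  .  .  .  .  .  .  .  .  .  .  .  .  .  .  .  .  .  .  .  .  .  .  .  . 689 689 687 685 686 686 685 686 684 683 683 683 681 681 681 679 679 678 678 676 676 675 674 671 674 675 673 673 672  .
 .  .  .  .  .  .  .  .  .  .  .  .  .  .  .  .  .  .  .  .  .  .  .  .  .  .  .  .  .  .  .  .  .  .  .  .  .  .  .  .  .  .  .  . 687 687 686 685 684 685 684 684 682 682 682 681 681 681 680 678 678 678 675 675 675 674 673 672 671 673 673 671 671  .
 .  .  .  .  .  .  .  .  .  .  .  .  .  .  .  .  .  .  .  .  .  .  .  .  .  .  .  .  .  .  .  .  .  .  .  .  .  .  .  .  .  .  .  .  . 686 685 685 684 683 682 681 682 681 680 679 678 678 677 677 676 675 674 674 674 673 671 670 670 670 671 671 670  .
 .  .  .  .  .  .  .  .  .  .  .  .  .  .  .  .  .  .  .  .  .  .  .  .  . 
[... 28229 characters left out ...]
.  .
 .  .  .  .  .  .  .  .  .  .  .  .  .  . 12 11 10 12  9  1  1  .  .  .  .  .  .  .  .  .  .  .  .  .  .  .  .  .  .  .  .  .  .  .  .  .  .  .  .  .  .  .  .  .  .  .  .  .  .  .  .  .  .  .  .  .  .  .  .  .  .  .  .  .
 .  .  .  .  .  .  .  .  .  .  .  .  .  .  . 12 13  8 10  .  .  .  .  .  .  .  .  .  .  .  .  .  .  .  .  .  .  .  .  .  .  .  .  .  .  .  .  .  .  .  .  .  .  .  .  .  .  .  .  .  .  .  .  .  .  .  .  .  .  .  .  .  .  .
 .  .  .  .  .  .  .  .  .  .  .  .  .  .  .  . 14 11  .  .  .  .  .  .  .  .  .  .  .  .  .  .  .  .  .  .  .  .  .  .  .  .  .  .  .  .  .  .  .  .  .  .  .  .  .  .  .  .  .  .  .  .  .  .  .  .  .  .  .  .  .  .  .  .
{'clock': np.float64(71.058)}
```

View pics/v5.png

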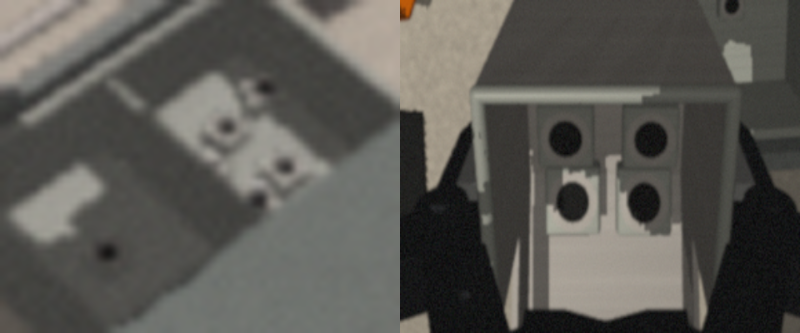

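The scene crop shows four nuts on the left side: the strays at (225,125) and (285,165), and two cup nuts at (265,88) and (257,198). The wrist crop shows four aboard. Now the rest goes into the right compartment.

Run:
```python
from h import *
p,o=pour_pose(-1,2,lipz=.25,lipx=-.05); arm.move_linear(p,o,rate=.12); st('q')
p,o=pour_pose(-1,20,lipz=.15); arm.move_linear(p,o,rate=.1); st('q')
p,o=pour_pose(-1,28); arm.move_linear(p,o,rate=.05)
for th in range(29,50,1):
    p,o=pour_pose(-1,th); arm.move_linear(p,o,rate=.012)
    if th>30: arm.hold(.15); print(th,nutpix(grab('scene'),-1),end=' ')
arm.hold(.5); w=snap('wrist','pe'); print(nutpix(grab('scene'),-1)); st('q','clock')
P=cloud(w); print('cup interior check saved')
```

```text
{'q': array([-9.76700e+00,  2.86900e+01,  2.05650e+01,  7.98780e+01,
       -6.20000e-02, -1.77805e+02])}
{'q': array([  -8.968,   23.381,   -4.346,   42.291,   -1.03 , -177.166])}
31 (33, 162) 32 (32, 160) 33 (35, 162) 34 (34, 168) 35 (33, 170) 36 (32, 173) 37 (76, 130) 38 (63, 147) 39 (60, 155) 40 (60, 156) 41 (66, 152) 42 (67, 153) 43 (65, 159) 44 (69, 157) 45 (71, 158) 46 (69, 162) 47 (73, 162) 48 (78, 162) 49 (77, 165) (76, 167)
{'q': array([  -8.167,   13.371,  -41.106,  -13.412,   -2.895, -177.481]), 'clock': np.float64(83.508)}
cup interior check saved
```

Run:
```python
from h import *
p,o=pour_pose(-1,30,lipz=.16); arm.move_linear(p,o,rate=.1)
p,o=pour_pose(1,2,lipz=.25,lipx=-.05); arm.move_linear(p,o,rate=.12); arm.hold(.3)
a=snap('scene','sc5'); w=snap('wrist','cw5'); print(nutpix(a,1),nutpix(a,-1)); st('clock','opening')
c=cv2.resize(a['im'][150:250,220:340,::-1],(480,400),interpolation=cv2.INTER_CUBIC); v=cv2.resize(w['im'][190:,110:400,::-1],(480,400))
cv2.imwrite('pics/v6.png',cv2.resize(np.hstack([c,v]),(800,333)))
# interior: depth inside the cup relative to cw4
b=load('cw4'); d=w['d'][230:330,195:330]-b['d'][230:330,195:330]; print('deeper by >5mm px',(d>.005).sum(),'shallower',(d<-.005).sum())
```

```text
(106, 188) (119, 231)
{'clock': np.float64(86.0), 'opening': np.float64(0.061)}
deeper by >5mm px 6174 shallower 52
```

View pics/v6.png

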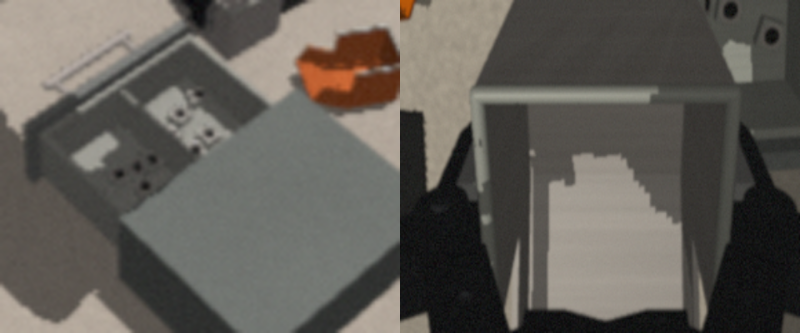

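Picture: the cup is empty; the right compartment shows four or more nuts at (118,173), (137,167), (152,160) and (145,185), the left four. Setting the cup down on the mat, then shutting the drawer.

Run:
```python
from h import *
arm.move_linear([.525,.336,.24],[180,0,-7.4],rate=.15)
arm.move_linear([.525,.336,.05],rate=.12); arm.move_linear([.525,.336,.0205],rate=.03); print(ft(15)[0].round(2))
claw.move_gripper(.085); arm.hold(.2); arm.move_linear([.525,.336,.17],rate=.1); st('clock')
arm.reach([.46,.336,.25],[180,0,0]); s=snap('wrist','c9'); P=cloud(s)
W=P[(np.hypot(P[...,0]-.53,P[...,1]-.336)<.08)&(P[...,2]>.055)&(P[...,2]<.075)]; print('rim',cv2.minAreaRect(W[:,:2].astype('float32')),W[:,2].mean())
t=grab('top'); print('top nutpix',nutpix(t,1),nutpix(t,-1))
P=cloud(t); Q=(P-DM)@Ro.from_euler('z',-4.4,degrees=True).as_matrix()
# stray raised bits on bench between drawer and cup
m=(P[...,2]>.006)&(P[...,2]<.02)&(P[...,0]>.3)&(P[...,0]<.75)&(P[...,1]>-.3)&(P[...,1]<.25)
n,l,S,c=cv2.connectedComponentsWithStats(m.astype('uint8')); print([(S[i,4],P[l==i].mean(0).round(3).tolist()) for i in range(1,n) if S[i,4]>8])
```

```text
[-0.11 -0.11 -1.74 -0.   -0.01 -0.01]
{'clock': np.float64(93.508)}
rim ((0.5253059267997742, 0.33697637915611267), (0.06369096040725708, 0.06224805489182472), 82.54798126220703) 0.06424662747301997
top nutpix (174, 712) (168, 714)
[(np.int32(40), [0.724, 0.066, 0.019]), (np.int32(92), [0.701, 0.236, 0.014]), (np.int32(21), [0.718, 0.106, 0.018]), (np.int32(11), [0.721, -0.007, 0.019]), (np.int32(20), [0.706, -0.023, 0.018]), (np.int32(9), [0.714, -0.049, 0.018]), (np.int32(15), [0.7, 0.007, 0.019]), (np.int32(16), [0.694, -0.064, 0.019]), (np.int32(12), [0.688, 0.088, 0.018]), (np.int32(10), [0.688, 0.067, 0.019]), (np.int32(14), [0.686, 0.05, 0.018]), (np.int32(10), [0.689, -0.032, 0.018]), (np.int32(17), [0.684, 0.109, 0.018]), (np.int32(12), [0.679, -0.016, 0.019]), (np.int32(12), [0.664, 0.124, 0.019]), (np.int32(10), [0.648, -0.024, 0.018]), (np.int32(11), [0.65, 0.066, 0.019]), (np.int32(14), [0.633, -0.044, 0.019]), (np.int32(22), [0.623, 0.103, 0.018]), (np.int32(9), [0.625, 0.023, 0.019]), (np.int32(11), [0.62, -0.003, 0.019]), (np.int32(20), [0.601, -0.018, 0.019]), (np.int32(10), [0.601, 0.052, 0.018]), (np.int32(9), [0.592, -0.052, 0.019]), (np.int32(15), [0.561, 0.061, 0.016])]
```

Run:
```python
from h import *
arm.reach([.50,.03,.30],[180,0,0]); s=snap('wrist','w9'); t=snap('top','t9'); st('clock')
P=cloud(s); Q=(P-DM)@Ro.from_euler('z',-4.4,degrees=True).as_matrix()
m=(abs(Q[...,0])<.08)&(abs(Q[...,1])<.099)&(Q[...,2]>.005)&(Q[...,2]<.035)
g=s['im'].max(2)
H=np.zeros((110,84),'U1'); H[:]=' '
for q,gg in zip(Q[(abs(Q[...,0])<.083)&(abs(Q[...,1])<.108)],g[(abs(Q[...,0])<.083)&(abs(Q[...,1])<.108)]):
    i=int((.083-q[0])/.004); j=int((.108-q[1])/.0027); 
    if i<110 and j<84: H[i,j]='#' if q[2]>.035 else ('2' if q[2]>.015 else('1' if q[2]>.0055 else ('.' if q[2]>-.01 else '?')))
for r in H[:42]: print(''.join(r))
```

```text
{'clock': np.float64(98.883)}
                                                                                    
                                                                                    
                                                                                    
                                                                                    
                                                                                    
                                                                                    
                                                                                    
                                                                                    
                                                                                    
                                                                                    
                                                                                    
                                                                                    
                                                  
[... 1795 characters left out ...]
.................2##    
 ##......1..............................#....................................1##    
 ##.....................................#....................................###    
 ##.....................................#....................................###    
 ##.....................................#....................................###    
 ##....................................##.#..................................###    
 ##...###.####1#################################################################    
 ###############################################################################    
################################################################################
```

All nuts lie in the drawer and the cup stands on the mat. Shutting the drawer.

Run:
```python
from h import *
ya=np.radians(-4.2); ax=np.array([np.cos(ya),np.sin(ya),0]); p0=np.load('p0.npy')
claw.move_gripper(.030,40); arm.reach([.525,.042,.17],[180,0,85.8]); arm.move_linear([.525,.042,.0627],rate=.1); st('ft_force')
claw.move_gripper(0,40); st('opening','tcp_pos','ft_force')
arm.move_linear(p0-ax*.004,rate=.06); arm.hold(.1); st('tcp_pos','ft_force','opening')
for d in(-.002,0,.001,.002,.003,.004,.005,.006,.007):
    arm.move_linear(p0+ax*d,rate=.03); arm.hold(.1); f=np.mean([ft(5)[0][:3]],0)@ax; print(d,f.round(1))
    if f<-14: break
a=st('tcp_pos','clock'); claw.move_gripper(.030); arm.hold(.1); arm.move_linear(np.array(a['tcp_pos'])+[0,0,.12],rate=.15)
arm.reach([.56,.03,.27],[180,0,85.6]); s=snap('wrist','w10'); st('clock')
P=cloud(s); m=(abs(P[...,2]-.083)<.008)&(P[...,0]>.6)&(P[...,0]<.675)&(P[...,1]>-.03)&(P[...,1]<.1); W=P[m]; print(m.sum()); 
for y in(-.01,.032,.08):
    q=W[abs(W[:,1]-y)<.012]; print(y,np.median(q[:,0]).round(4))
s=load('w1'); P=cloud(s); m=(abs(P[...,2]-.083)<.008)&(P[...,0]>.6)&(P[...,0]<.675)&(P[...,1]>-.03)&(P[...,1]<.1); W=P[m]
for y in(-.01,.032,.08):
    q=W[abs(W[:,1]-y)<.012]; print('before',y,np.median(q[:,0]).round(4))
```

```text
{'ft_force': array([ 0.52 ,  0.362, -0.83 ])}
{'opening': np.float64(0.01), 'tcp_pos': array([0.526, 0.042, 0.063]), 'ft_force': array([ 1.73 , -0.889,  5.848])}
{'tcp_pos': array([0.656, 0.032, 0.063]), 'ft_force': array([-0.552,  1.586,  6.176]), 'opening': np.float64(0.009)}
-0.002 0.5
0 -0.1
0.001 -0.1
0.002 -0.3
0.003 -0.6
0.004 -0.4
0.005 -0.9
0.006 -5.8
0.007 -12.0
{'tcp_pos': array([0.665, 0.032, 0.063]), 'clock': np.float64(108.65)}
{'clock': np.float64(110.692)}
1484
-0.01 0.6606
0.032 0.6616
0.08 0.6657
before -0.01 0.6586
before 0.032 0.6595
before 0.08 0.664
```

The stop was met 5 mm past the first grip point, so the total travel was the full 140 mm. One light nudge with closed fingers makes sure that it is shut.

Run:
```python
from h import *
ya=np.radians(-4.2); ax=np.array([np.cos(ya),np.sin(ya),0])
claw.move_gripper(0,30); b=np.array([.630,.034,.068]); arm.reach(b+[0,0,.12],[180,0,-4.4]); arm.move_linear(b,rate=.15); f0=ft(10)[0][:3]@ax
for d in np.arange(.006,.036,.001):
    arm.move_linear(b+ax*d,rate=.03); f=ft(4)[0][:3]@ax-f0
    if f<-1.2: print(round(d,4),f.round(2))
    if f<-10: break
st('tcp_pos'); arm.move_linear(b,rate=.1); arm.move_linear(b+[0,0,.15],rate=.2)
arm.reach([.40,.05,.30],[180,0,0]); t=grab('scene'); tt=snap('top','tend'); st('clock')
P=cloud(tt); m=(abs(P[...,2]-.083)<.01)&(P[...,0]>.6)&(P[...,0]<.69)&(abs(P[...,1]-.032)<.05); print('handle x top',np.median(P[m][:,0]).round(4))
g=tt['im'].astype(int); k=(g[...,1]-g[...,0]>30)&(P[...,0]>.2); print('tin',P[k].mean(0).round(3))
```

```text
0.02 -6.77
0.021 -12.4
{'tcp_pos': array([0.649, 0.033, 0.068])}
{'clock': np.float64(127.7)}
handle x top 0.6638
tin [ 0.557 -0.36   0.056]
```

```bash
python3 -c "
from h import *
arm.hold(.3); print(job.hand_in())"
```

```text
the job is handed in; nothing more can be done
None
```

The job is handed in at about 128 s on the clock; no verdict came back. The three strays went into the drawer, two of the cup's nuts into the left compartment and the rest (four or five) into the right; the empty cup stands on its mat and the drawer is pushed shut against its stop.

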